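Grease the shuttle carriage

TASK

Push the carriage along its rail to the right until its index plunger clicks into the service notch, so that it cannot roll away. Then take the push-type grease gun out of its holder, press its coupler squarely onto the leaning grease nipple on the carriage until it snaps on, and keep pushing the barrel toward the nipple until its spring-loaded nose is pushed in by at least 10 mm of its 16 mm stroke. Finish while holding the gun pressed like that: do not let go of it, leave the carriage in its notch, and do not disturb the other things on the bench.

Things in the scene. Friction and masses are not known exactly. Their poses are not given: they have to be found in the camera images.
- shuttle: Fixed linear shuttle: aluminium base 110 x 390 x 12 mm, steel rail along its y axis, end stops 58 mm high at y = +-176 mm, and along its front edge a steel index strip with two notches. Origin: centre of the underside. -x side faces the robot.
- carriage (a joint): Carriage position in m, 0 (left end, load notch) to 0.200 (right stop); grows along the shuttle's -y (to the right). Service notch: 0.180; the carriage starts between the notches. It rolls with about 1 N drag. Within 4 mm of a notch a spring ball drops in, centres it and holds it against about 8 N along the rail. Its plate is 105 x 120 mm, top 56 mm above the bench.
- handle_mid (a point): Middle of the bar of the steel bow handle on the carriage plate, 96 mm above the bench, 40 mm above the plate. The bar is 10 mm thick, 72 mm long, and lies across the rail (along the shuttle's x axis), at the carriage's left end.
- nipple_tip (a point): Centre of the flat tip of the button-head nipple on the carriage's right front corner, 104 mm above the bench. z axis: outward along the nipple, 30 deg off vertical, leaning to the robot and somewhat right (in the shuttle's frame -0.433, -0.25, 0.866). Head 8 mm wide at the tip, 16 mm from 5.5 to 7.5 mm below it, then an 11 mm neck; a 28 mm wide block begins 25 mm below the tip.
- gun_holder: Fixed holder, 100 x 100 mm, 100 mm high: base plate, four posts, grey top plate with a 34 mm hole in which the grease gun stands upright, nose down. It stands front left or front right of the shuttle (the tip box takes the other place). Origin: centre of its underside.
- grease_gun: Loose push-type grease gun, 179 mm long, about 0.36 kg, round. Barrel 30 mm across; origin on its axis at the barrel's front end; z toward the black rear cap at z = 104 mm (up in the holder). A 40 mm collar at z = 14 to 18 mm rests on the holder's top plate; the ribbed grip is z = 30 to 90 mm. Nose and coupler reach 75 mm in front of the origin: raise 92 mm to clear the holder.
- gun_grip (a point): Point on the gun's axis at z = 66 mm of the barrel, the middle of the ribbed grip; z axis toward the rear cap.
- gun_nose (a joint): How far the nose is pushed into the barrel, 0 (out) to 0.016 m (fully in). A spring drives it out: it starts to move at 9 N, takes 13 N at 10 mm and 15.4 N when fully in.
- coupler_seat (a point): Flat seat inside the coupler on the nose's end, 17 mm behind its open mouth, 58 mm in front of the gun's origin with the nose out; z toward the rear cap. Coupler 27 mm wide, bore 22 mm at the mouth, 19 mm inside. Four spring jaws ride over the nipple's head at about 6 N and snap behind it; this point then lies on nipple_tip, z axes parallel.
- tip_box: Bystander: pipette-tip box with clear lid, 133 x 86 x 71 mm. Origin: centre of its underside.
- bottle_small: Bystander: small reagent bottle, 56 mm across, 104 mm high, at the right. Origin: centre of its underside.
- tube_rack: Bystander: flat tube rack, 121 x 192 x 34 mm, at the left. Origin: centre of its underside.
- timer_unit: Bystander: bench timer, 92 x 58 x 23 mm, in front of the robot. Origin: centre of its underside.
There are look-alikes about, which are no part of the job. There is more than one size of the grease_gun; the one meant has the size given above.

How it is judged (in metres and radians):
On the way, in this order (a step that is already met when the one before it is completed fails the run):
1. the carriage is at rest in the service notch, before the gun is put on its nipple (value of joint carriage between 0.1765 and 0.1835 m and distance between coupler_seat and nipple_tip above 0.02 m), for 0.2 s.
2. the coupler has snapped squarely onto the nipple, the carriage still in the service notch (value of joint carriage between 0.1765 and 0.1835 m and distance between coupler_seat and nipple_tip below 0.003 m and angle between the z axis of coupler_seat and the z axis of nipple_tip, either way round below 0.1 rad), for 0.2 s.
At the end, for the whole second after the job is handed in: Carriage in the service notch (0.180 m within 3.5 mm); coupler snapped on, its seat within 3 mm of the nipple tip and its axis within 0.1 rad of the nipple's; nose pushed in at least 9 mm, pressing with over 6 N; the fingers hold the gun, still and clear of its holder (all of step 2 and value of joint gun_nose above 0.009 m and contact force between grease_gun and the fingers above 2 N and contact force between grease_gun and shuttle above 6 N and contact force between grease_gun and gun_holder below 0.5 N and linear speed of grease_gun below 0.02 m/s); the arm keeps its last pose, push and grip.
It fails at once if a bystander (tip box, bottle, tube rack, timer) is moved more than 15 mm (distance of any of tip_box, bottle_small, tube_rack, timer_unit from where it was at the start of the episode above 0.015 m).
It also fails if it takes over 64 s, if anything falls off the work surface, if the arm or the gripper's body presses on something with over 40 N, if the wrist force passes 120 N, or if a joint passes its speed limit or range.

ROBOT

A 6-joint arm with a two-finger parallel gripper is mounted at the origin on the work surface; the furniture and walls round the work are solid. World frame = base frame: x ahead of the robot, y to its left, z up, the work surface at z = 0. Lengths are in m, angles in degrees, forces in N, time in s.
With the tool pointing down it reaches from about 0.3 to 0.75 m from the base axis. Payload 8.5 kg.
Tool frame: the origin (TCP) lies between the finger pads; the fingertips stand 22 mm ahead of it and the grasp point (between the pads) lies 3 mm ahead of it; z points along the fingers, y is the line along which they close (so a half turn about z gives the same grasp; the last joint's range is limited). The gripper opens to 85 mm and grips with 20 to 120 N. Pads are 22 mm wide; open, the fingers measure 114 mm over their backs; the gripper's body (76 mm by 85 mm) begins 54 mm behind the grasp point. The pads swing forward as they close: fully open they stand 13 mm farther back than shut.
Start: joints at [-78.913, 21.807, 74.336, -0, 83.858, -12.336], TCP at [0.219, -0.505, 0.253] pointing down, gripper open.
Joint ranges: [-178.18, 178.18], [-50.72, 133.34], [12.68, 142.11], [-81.47, 261.47], [9.98, 163.14], [-165.26, 165.26]. Speed limits (degrees/s): [136.94, 136.94, 180, 180, 180, 180].

INTERFACE

Orientations are given as [roll, pitch, yaw] about the fixed x, y, z axes, in that order (R = Rz(yaw) Ry(pitch) Rx(roll)).
In Python, from station import ctrl gives the robot as it stands.
- The arm moves only by the shell command python3 -m creep 'ROWS' [FORCE]. ROWS is JSON, a list of rows, each an object of numbers: "grip": the closure, from 0 (fully open) to 1 (shut); "tx", "ty", "tz": the shift along the tool's x, y, z scaled (see below); "rx", "ry", "rz": the turn, a rotation vector about the tool's x, y, z scaled (see below). A call has 1 to 5 rows; each row shifts and turns the commanded pose from where the row before left it, along the tool's axes as they then stand; what a row does not reach is not made up. The controller multiplies each number of a shift by 0.03 m and each number of a turn by 60 degrees. A row lasts 1/8 s, in which the tool goes at most 62.5 mm and 10.7 degrees, less where a joint would pass 70% of its speed; a pose out of reach is approached as far as the arm can. A call with a number of a shift or a turn outside -1 to 1 is refused whole. A call with a gripper value outside its range is refused whole. The fingers move at their own pace and stop on an object; FORCE is the grip in N (left out, the last holds). Time passes only in rows, so rows that do not move let the fingers close. It gives the time, the measured TCP pose, the force, the opening and the grip force at its end, in the units of the state.
- ctrl.sense(): the state, without advancing time (a new reading comes with each control period).
- ctrl.read_camera(name): name is "scene" or "top" or "wrist"; returns a dict with "color" (420x560x3 uint8, red, green, blue), "fx", "fy", "cx", "cy" (pixels), "xyz" and "orientation" of the camera in the world. Camera axes: x right, y down, z forward; pixel columns grow to the right and rows downward; lengths in m; the calibration is good to about 2 mm. A picture is of the moment at which its call begins. There is no depth.
- ctrl.finish_job(): hands the job in; it is judged then, once.
The state is a dict: "clock": time; "joints": joint angles; "joint_vel": joint speeds; "tau": joint torques, N m; "tcp_pos": TCP position; "ee_rot": TCP orientation; "force": force on the tool from outside, world axes, zero at the start; "torque": the same for the moment, N m; "finger_gap": finger opening in m; "finger_force": force on a finger pad.
Only numpy, scipy, OpenCV 4.12 (cv2) and the standard library are available. Lean on these libraries where they do the work, as an engineer would, in place of code of your own. Each camera call takes 0.05 s, during which the arm holds its last target. There are 200 camera calls.

## Working session

There is one attempt and no reset: what is moved stays moved. The work goes in short steps, Python scripts to look and compute and a shell command to move; the robot and the scene stay as the last step left them, time stands still between calls to the robot, and variables do not carry over. Pictures are saved under pics/ and viewed, at most 13 in all, crops included, and the job is handed in when it is done.

```bash
ls; mkdir -p pics
python3 - <<'E'
from station import ctrl
import cv2,numpy as np
s=ctrl.sense();print(s)
ims=[]
for n in("scene","top"):
    c=ctrl.read_camera(n);cv2.imwrite(f"pics/{n}0.png",c["color"][:,:,::-1]);print(n,{k:v for k,v in c.items() if k!="color"})
E
```

```text
pics
{'clock': 0.0, 'joints': array([-7.89142126e+01,  2.18393394e+01,  7.43854016e+01, -1.27726678e-03,
        8.38576787e+01, -1.23362917e+01]), 'joint_vel': array([-0.09963452, -0.06989763, -0.05530061,  0.0803622 , -0.06001287,
       -0.15653995]), 'tau': array([-1.82741751e-03, -4.48463166e+01, -2.31279641e+01, -2.36814985e-04,
        4.80266986e-03, -1.26128876e-05]), 'tcp_pos': array([ 0.2185615 , -0.5044164 ,  0.25272341]), 'ee_rot': array([-1.79919212e+02, -1.63684730e-02,  2.34222051e+01]), 'force': array([-0.37441959, -0.30562607,  0.14152449]), 'torque': array([0.04778839, 0.01955885, 0.02898784]), 'finger_force': 0.0, 'finger_gap': 0.08555398314597694}
scene {'fx': 469.2382144594482, 'fy': 469.2382144594482, 'cx': 280.5902243653166, 'cy': 212.30612553487757, 'xyz': array([-0.66754101,  0.56426378,  0.88271825]), 'orientation': array([-121.64250524,    1.0602356 , -116.69253887])}
top {'fx': 416.2485791202789, 'fy': 416.2485791202789, 'cx': 281.51621963648205, 'cy': 210.87650377603742, 'xyz': array([0.25453707, 0.00408707, 1.52967764]), 'orientation': array([-172.85639931,    0.42710094,  -89.06733542])}
```

View pics/scene0.png

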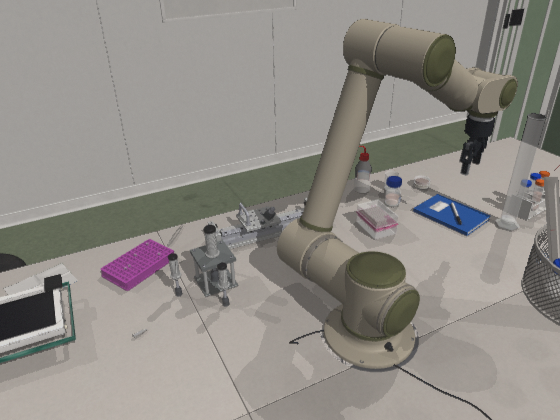

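View pics/top0.png

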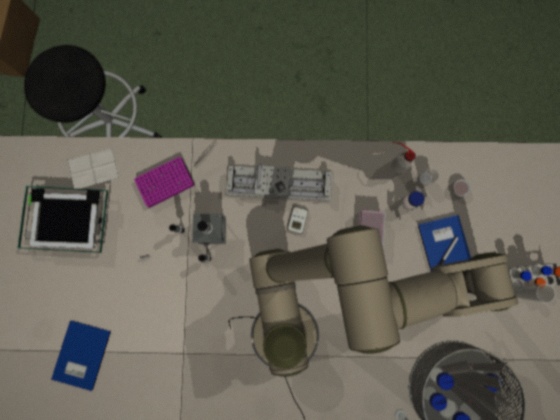

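The scene view shows three guns: (210,240) in the grey holder, and smaller ones standing at (174,272) and (222,285). In the top view they are at (205,228), (176,228) and (203,257). The shuttle is at top (278,181), the timer at (298,218), the tip box at (372,222) and the rack at (165,180). I choose the gun in the holder and check it with one close crop.

Run:
```python
import cv2,numpy as np
a=cv2.imread("pics/scene0.png")[170:310,150:330];b=cv2.imread("pics/top0.png")[150:270,160:340]
a=cv2.resize(a,None,fx=4,fy=4,interpolation=3)[:, :];b=cv2.resize(b,None,fx=4.4,fy=4.4,interpolation=3)
cv2.imwrite("pics/c1.png",a);cv2.imwrite("pics/c2.png",b)
```

```text
(no output)
```

View pics/c1.png

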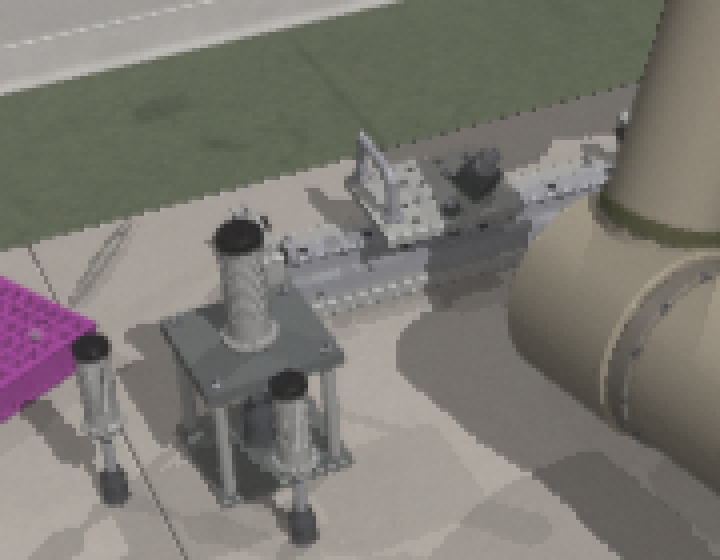

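View pics/c2.png

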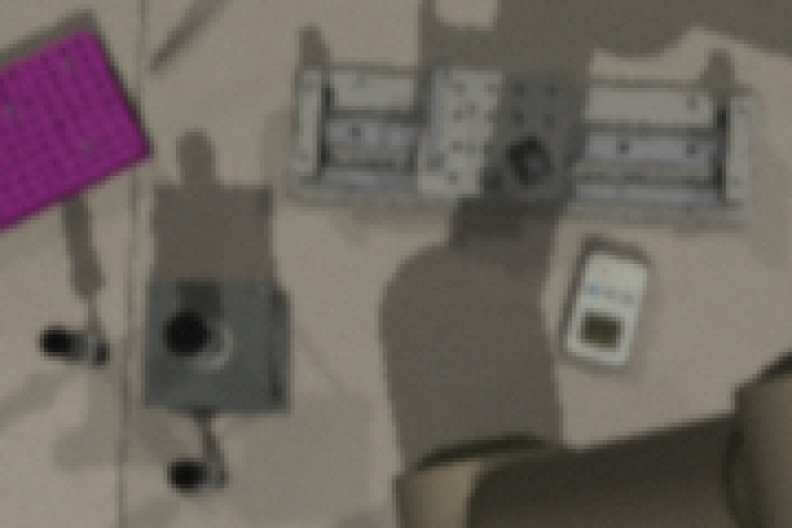

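The gun in the holder is clearly the larger one, with its cap at crop1 (240,235) and crop2 (187,333). The two on the small stands are the look-alikes. The handle bar runs from (362,135) to (392,172) in crop1, and the nipple block is at crop2 (530,160).

```bash
cat > h.py <<'E'
import numpy as np,cv2
from scipy.spatial.transform import Rotation as R
from station import ctrl
def rot(c):return R.from_euler("xyz",c["orientation"],degrees=True).as_matrix()
def ray(c,p):
    d=rot(c)@np.array([(p[0]-c["cx"])/c["fx"],(p[1]-c["cy"])/c["fy"],1]);return np.array(c["xyz"]),d/np.linalg.norm(d)
def plane(c,p,z):
    o,d=ray(c,p);return o+d*(z-o[2])/d[2]
def tri(*cp):
    A=np.zeros((3,3));b=np.zeros(3);rs=[ray(c,p) for c,p in cp]
    for o,d in rs:
        M=np.eye(3)-np.outer(d,d);A+=M;b+=M@o
    x=np.linalg.solve(A,b);return x,[np.linalg.norm((np.eye(3)-np.outer(d,d))@(x-o)) for o,d in rs]
def proj(c,x):
    v=rot(c).T@(np.array(x)-c["xyz"]);return np.array([c["fx"]*v[0]/v[2]+c["cx"],c["fy"]*v[1]/v[2]+c["cy"]])
def shot(n,f=None):
    c=ctrl.read_camera(n)
    if f:cv2.imwrite("pics/"+f,c["color"][:,:,::-1])
    return c
def togo(pos,rpy=None,Rm=None):
    """tool-frame remaining shift (units of .03m) and rotvec (units of 60deg)"""
    s=ctrl.sense();R0=R.from_euler("xyz",s["ee_rot"],degrees=True)
    R1=Rm if Rm is not None else R.from_euler("xyz",rpy,degrees=True)
    return "shift",np.round(R0.inv().apply(np.array(pos)-s["tcp_pos"])/.03,3),"turn",np.round((R0.inv()*R1).as_rotvec(degrees=True)/60,3)
E
python3 - <<'E'
from h import *
np.set_printoptions(precision=4,suppress=True)
s=shot("scene");t=shot("top")
def blob(c,x0,x1,y0,y1,th=45):
    g=c["color"].max(2)[y0:y1,x0:x1];n,l,st,ce=cv2.connectedComponentsWithStats((g<th).astype(np.uint8));
    return [(st[i,4],st[i,:4]+[x0,y0,0,0],ce[i]+[x0,y0]) for i in range(1,n) if st[i,4]>8]
print(blob(s,198,222,218,240));print(blob(t,190,215,215,240))
f=lambda c,u,v:((u+.5)/4-.5+150,(v+.5)/4-.5+170)
g=lambda u,v:((u+.5)/4.4-.5+160,(v+.5)/4.4-.5+150)
print("cap",tri((s,f(s,240,235)),(t,g(187,333))))
for n,p in dict(LsB=(310,70),LsF=(297,185),RsB=(742,95),RsF=(733,218)).items(): print(n,plane(t,g(*p),.058))
for n,p in dict(LB=(300,65),LF=(288,200),RB=(755,92),RF=(748,225)).items(): print(n,plane(t,g(*p),.012))
print("handle ends",plane(s,f(s,362,135),.1),plane(s,f(s,392,172),.1))
print("nipple block", plane(t,g(530,160),.085))
print("plate",[plane(t,g(*p),.056) for p in((428,70),(420,190),(580,85),(573,205))])
print("holder",[plane(t,g(*p),.1) for p in((150,280),(145,408),(275,285),(272,410))])
print("lookalikes",plane(t,g(55,343),.1),plane(t,g(185,475),.1))
E
```

```text
[(np.int32(9), array([210, 226,   5,   3]), array([212.    , 226.7778])), (np.int32(15), array([205, 230,  10,   3]), array([209.1333, 231.0667]))]
[(np.int32(83), array([197, 220,  11,  11]), array([202.0602, 225.012 ]))]
cap (array([0.3714, 0.273 , 0.1829]), [np.float64(0.00132386245030048), np.float64(0.0013238624503003188)])
LsB [0.6012 0.2068 0.058 ]
LsF [0.5053 0.2143 0.058 ]
RsB [ 0.5854 -0.148   0.058 ]
RsF [ 0.4834 -0.1409  0.058 ]
LB [0.6162 0.2217 0.012 ]
LF [0.5002 0.2281 0.012 ]
RB [ 0.5985 -0.1637  0.012 ]
RF [ 0.4848 -0.158   0.012 ]
handle ends [0.5875 0.0986 0.1   ] [0.5222 0.0998 0.1   ]
nipple block [0.5238 0.0243 0.085 ]
plate [array([0.6031, 0.1099, 0.056 ]), array([0.503 , 0.1141, 0.056 ]), array([ 0.5923, -0.0153,  0.056 ]), array([ 0.4925, -0.0109,  0.056 ])]
holder [array([0.4206, 0.3217, 0.1   ]), array([0.3199, 0.3214, 0.1   ]), array([0.4181, 0.2231, 0.1   ]), array([0.32  , 0.2221, 0.1   ])]
lookalikes [0.3697 0.3942 0.1   ] [0.2685 0.288  0.1   ]
```

Checks pass: the holder centre is (0.370,0.272), the gun cap sits on it, and the shuttle is about 0.386 long with a yaw of about -3°. The handle is at about (0.555,0.099). I'll move toward the carriage.

```bash
python3 -m creep '[{"rz":0.15,"tz":-0.5},{"rz":0.15,"tz":-0.5},{"rz":0.14},{"grip":0},{"grip":0}]' 60; python3 -c "
from h import *
print(togo([.5,.08,.3],[180,0,-3]),ctrl.sense()['ee_rot'])"
```

```text
('shift', array([ 16.352, -14.152,  -1.552]), 'turn', array([-0.001, -0.   ,  0.44 ])) [-1.79951094e+02 -1.24055841e-02  2.34187848e+01]invalid input
```

```bash
python3 -m creep '[{"grip":0,"tx":0,"ty":0,"tz":-0.5,"rx":0,"ry":0,"rz":0.15},{"grip":0,"tx":0,"ty":0,"tz":-0.5,"rx":0,"ry":0,"rz":0.15},{"grip":0,"tx":0,"ty":0,"tz":-0.5,"rx":0,"ry":0,"rz":0.14}]' 60; python3 -c "
from h import *
print(togo([.5,.08,.3],[180,0,-3]),ctrl.sense()['ee_rot'])"
```

```text
clock: 0.57
tcp_pos: [0.2186, -0.5046, 0.2986]
ee_rot: [-180.0, 0.0, -3.3]
force: [0.8, -0.2, 0.7]
finger_gap: 0.0853
finger_force: 0.0
('shift', array([  8.256, -19.988,  -0.038]), 'turn', array([-0.   ,  0.   , -0.004])) [-1.79970954e+02  6.11029155e-03 -3.26192581e+00]
```

```bash
python3 -m creep '[{"grip":0,"tx":0.42,"ty":-1,"tz":0,"rx":0,"ry":0,"rz":0},{"grip":0,"tx":0.42,"ty":-1,"tz":0,"rx":0,"ry":0,"rz":0},{"grip":0,"tx":0.42,"ty":-1,"tz":0,"rx":0,"ry":0,"rz":0},{"grip":0,"tx":0.42,"ty":-1,"tz":0,"rx":0,"ry":0,"rz":0},{"grip":0,"tx":0.42,"ty":-1,"tz":0,"rx":0,"ry":0,"rz":0}]'
python3 -m creep '[{"grip":0,"tx":0.42,"ty":-1,"tz":0,"rx":0,"ry":0,"rz":0},{"grip":0,"tx":0.42,"ty":-1,"tz":0,"rx":0,"ry":0,"rz":0},{"grip":0,"tx":0.42,"ty":-1,"tz":0,"rx":0,"ry":0,"rz":0},{"grip":0,"tx":0.42,"ty":-1,"tz":0,"rx":0,"ry":0,"rz":0},{"grip":0,"tx":0.42,"ty":-1,"tz":0,"rx":0,"ry":0,"rz":0}]'
python3 -m creep '[{"grip":0,"tx":0.42,"ty":-1,"tz":0,"rx":0,"ry":0,"rz":0},{"grip":0,"tx":0.42,"ty":-1,"tz":0,"rx":0,"ry":0,"rz":0},{"grip":0,"tx":0.42,"ty":-1,"tz":0,"rx":0,"ry":0,"rz":0},{"grip":0,"tx":0.42,"ty":-1,"tz":0,"rx":0,"ry":0,"rz":0},{"grip":0,"tx":0.42,"ty":-1,"tz":0,"rx":0,"ry":0,"rz":0}]'
python3 -m creep '[{"grip":0,"tx":0.4,"ty":-1,"tz":0,"rx":0,"ry":0,"rz":0},{"grip":0,"tx":0.4,"ty":-1,"tz":0,"rx":0,"ry":0,"rz":0},{"grip":0,"tx":0.4,"ty":-1,"tz":0,"rx":0,"ry":0,"rz":0},{"grip":0,"tx":0.4,"ty":-1,"tz":0,"rx":0,"ry":0,"rz":0},{"grip":0,"tx":0.4,"ty":-1,"tz":0,"rx":0,"ry":0,"rz":0}]'
python3 -m creep '[{"grip":0,"tx":0,"ty":0,"tz":0,"rx":0,"ry":0,"rz":0}]'
python3 - <<'E'
from h import *
c=shot("wrist","w1.png");t=shot("top","top1.png");print({k:v for k,v in c.items() if k!="color"})
for n,p in dict(handle=[.555,.099,.096],cap=[.37,.273,.19]).items():print(n,proj(c,p))
E
```

```text
clock: 1.2
tcp_pos: [0.2897, -0.3571, 0.2982]
ee_rot: [-180.0, 0.0, -3.0]
force: [-0.1, -0.2, -0.0]
finger_gap: 0.0852
finger_force: 0.0
clock: 1.82
tcp_pos: [0.3603, -0.2106, 0.2983]
ee_rot: [-180.0, 0.0, -3.0]
force: [0.2, -1.2, 0.1]
finger_gap: 0.0853
finger_force: 0.0
clock: 2.45
tcp_pos: [0.431, -0.064, 0.2983]
ee_rot: [-180.0, 0.0, -3.0]
force: [0.7, -0.6, -0.6]
finger_gap: 0.0853
finger_force: 0.0
clock: 3.08
tcp_pos: [0.4987, 0.0827, 0.2982]
ee_rot: [180.0, 0.0, -3.0]
force: [0.5, 0.0, 0.5]
finger_gap: 0.0852
finger_force: 0.0
clock: 3.2
tcp_pos: [0.4987, 0.0829, 0.2979]
ee_rot: [-180.0, 0.0, -2.8]
force: [-0.6, -0.8, -0.1]
finger_gap: 0.0851
finger_force: 0.0
{'fx': 340.7863781527806, 'fy': 340.7863781527806, 'cx': 279.4461282026994, 'cy': 208.17848698231694, 'xyz': array([0.57161372, 0.07853789, 0.41805538]), 'orientation': array([ 1.63171740e+02,  4.31761403e-02, -9.28598286e+01])}
handle [258.38736816 125.11704834]
cap [ 55.13466135 373.93913457]
```

View pics/w1.png

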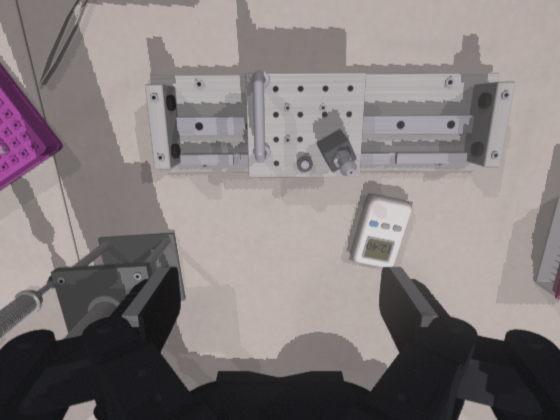

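The wrist view shows the handle bar from (260,77) to (260,158), the nipple at about (350,168), the plate with corners (247,73) to (366,177), and the timer at (383,230).

Run:
```python
from h import *
np.set_printoptions(precision=4,suppress=True)
c=shot("wrist");a=plane(c,(260,77),.096);b=plane(c,(260,158),.096);print("handle",a,b,(a+b)/2)
p=[plane(c,q,.058) for q in((147,86),(155,168),(514,82),(500,166))];print("stops",p,sum(p)/4)
d=(p[0]+p[1]-p[2]-p[3])/2;print(np.linalg.norm(d),np.degrees(np.arctan2(-d[0],d[1])))
q=[plane(c,x,.056) for x in((247,74),(249,177),(364,73),(366,176))];print("plate",q)
# height check of the handle: triangulate with scene
s=shot("scene");t=shot("top");
print("h tri",tri((c,(260,117.5)),(s,(244.2,208.5))))
print("nip",plane(c,(350,170),.104), togo([.555,.099,.2],[180,0,-3]))
```

```text
handle [0.5958 0.093  0.096 ] [0.5243 0.0979 0.096 ] [0.56   0.0954 0.096 ]
stops [array([0.5962, 0.2079, 0.058 ]), array([0.5139, 0.2129, 0.058 ]), array([ 0.581 , -0.1567,  0.058 ]), array([ 0.497 , -0.1542,  0.058 ])] [0.547  0.0275 0.058 ]
0.3662074350955898 -2.519122357245465
plate [array([0.6023, 0.1076, 0.056 ]), array([0.4986, 0.1137, 0.056 ]), array([ 0.5972, -0.0083,  0.056 ]), array([ 0.4931, -0.0125,  0.056 ])]
h tri (array([0.5612, 0.0955, 0.0934]), [np.float64(5.561866091300471e-05), np.float64(5.561866091302559e-05)])
nip [0.5099 0.0144 0.104 ] ('shift', array([ 1.858, -0.706,  3.28 ]), 'turn', array([ 0.   ,  0.   , -0.001]))
```

```bash
python3 -m creep '[{"grip":0,"tx":0.6,"ty":-0.17,"tz":0.83,"rx":0,"ry":0,"rz":0},{"grip":0,"tx":0.6,"ty":-0.17,"tz":0.9,"rx":0,"ry":0,"rz":0},{"grip":0,"tx":0.55,"ty":-0.18,"tz":0.9,"rx":0,"ry":0,"rz":0},{"grip":0,"tx":0,"ty":0,"tz":0,"rx":0,"ry":0,"rz":0}]'
python3 -m creep '[{"grip":0,"tx":0,"ty":0,"tz":1,"rx":0,"ry":0,"rz":0},{"grip":0,"tx":0,"ty":0,"tz":1,"rx":0,"ry":0,"rz":0},{"grip":0,"tx":0,"ty":0,"tz":1,"rx":0,"ry":0,"rz":0},{"grip":0.3,"tx":0,"ty":0,"tz":0.8,"rx":0,"ry":0,"rz":0},{"grip":0.5,"tx":0,"ty":0,"tz":0.2,"rx":0,"ry":0,"rz":0}]'
python3 -m creep '[{"grip":1,"tx":0,"ty":0,"tz":0,"rx":0,"ry":0,"rz":0},{"grip":1,"tx":0,"ty":0,"tz":0,"rx":0,"ry":0,"rz":0},{"grip":1,"tx":0,"ty":0,"tz":0,"rx":0,"ry":0,"rz":0},{"grip":1,"tx":0,"ty":0,"tz":0,"rx":0,"ry":0,"rz":0}]' 40
```

```text
clock: 3.95
tcp_pos: [0.5514, 0.0939, 0.2177]
ee_rot: [180.0, 0.2, -3.0]
force: [-0.4, -0.3, 0.2]
finger_gap: 0.0851
finger_force: 0.0
clock: 4.58
tcp_pos: [0.5513, 0.0939, 0.0997]
ee_rot: [180.0, 0.0, -3.0]
force: [0.3, -0.7, 0.8]
finger_gap: 0.0516
finger_force: 0.0
clock: 5.08
tcp_pos: [0.5523, 0.0947, 0.1011]
ee_rot: [-180.0, -0.2, -3.0]
force: [-1.4, 2.4, 6.8]
finger_gap: 0.0087
finger_force: 39.1
```

```bash
python3 -m creep '[{"grip":1,"tx":0,"ty":0.4,"tz":0,"rx":0,"ry":0,"rz":0},{"grip":1,"tx":0,"ty":0.8,"tz":0,"rx":0,"ry":0,"rz":0},{"grip":1,"tx":0,"ty":0.8,"tz":0,"rx":0,"ry":0,"rz":0},{"grip":1,"tx":0,"ty":0.6,"tz":0,"rx":0,"ry":0,"rz":0},{"grip":1,"tx":0,"ty":0.4,"tz":0,"rx":0,"ry":0,"rz":0}]'
python3 -m creep '[{"grip":1,"tx":0,"ty":0.2,"tz":0,"rx":0,"ry":0,"rz":0},{"grip":1,"tx":0,"ty":0,"tz":0,"rx":0,"ry":0,"rz":0}]'
python3 -m creep '[{"grip":1,"tx":0,"ty":0.05,"tz":0,"rx":0,"ry":0,"rz":0},{"grip":1,"tx":0,"ty":0,"tz":0,"rx":0,"ry":0,"rz":0}]'
python3 -m creep '[{"grip":1,"tx":0,"ty":0.05,"tz":0,"rx":0,"ry":0,"rz":0},{"grip":1,"tx":0,"ty":0,"tz":0,"rx":0,"ry":0,"rz":0}]'
python3 -m creep '[{"grip":1,"tx":0,"ty":0.05,"tz":0,"rx":0,"ry":0,"rz":0},{"grip":1,"tx":0,"ty":0,"tz":0,"rx":0,"ry":0,"rz":0}]'
```

```text
clock: 5.7
tcp_pos: [0.5484, 0.0049, 0.1011]
ee_rot: [-179.9, -0.3, -3.0]
force: [4.2, 6.7, 4.2]
finger_gap: 0.0087
finger_force: 39.2
clock: 5.95
tcp_pos: [0.5481, -0.0033, 0.1011]
ee_rot: [179.8, -0.3, -3.0]
force: [1.0, -8.6, 4.7]
finger_gap: 0.0085
finger_force: 39.7
clock: 6.2
tcp_pos: [0.5481, -0.0041, 0.1011]
ee_rot: [179.9, -0.3, -3.0]
force: [1.6, -3.4, 6.2]
finger_gap: 0.008
finger_force: 39.7
clock: 6.45
tcp_pos: [0.548, -0.0046, 0.1011]
ee_rot: [180.0, -0.3, -3.0]
force: [3.6, 1.6, 6.6]
finger_gap: 0.0083
finger_force: 39.8
clock: 6.7
tcp_pos: [0.548, -0.005, 0.1011]
ee_rot: [-179.9, -0.3, -3.0]
force: [4.4, 8.1, 5.7]
finger_gap: 0.0083
finger_force: 39.9
```

Force toward the notch flips sign at y≈-0.0045 after about 99 mm of travel, so the ball is in the notch. I'll release, rise and verify.

```bash
python3 -m creep '[{"grip":1,"tx":0,"ty":-0.02,"tz":0,"rx":0,"ry":0,"rz":0},{"grip":0.5,"tx":0,"ty":0,"tz":0,"rx":0,"ry":0,"rz":0},{"grip":0.5,"tx":0,"ty":0,"tz":0,"rx":0,"ry":0,"rz":0},{"grip":0.5,"tx":0,"ty":0,"tz":-0.6,"rx":0,"ry":0,"rz":0},{"grip":0.3,"tx":0,"ty":0,"tz":-1,"rx":0,"ry":0,"rz":0}]'
python3 -m creep '[{"grip":0,"tx":-0.3,"ty":-0.5,"tz":-1,"rx":0,"ry":0,"rz":0},{"grip":0,"tx":-0.4,"ty":-0.5,"tz":-1,"rx":0,"ry":0,"rz":0},{"grip":0,"tx":-0.4,"ty":-0.4,"tz":-1,"rx":0,"ry":0,"rz":0},{"grip":0,"tx":-0.4,"ty":-0.4,"tz":-1,"rx":0,"ry":0,"rz":0},{"grip":0,"tx":0,"ty":0,"tz":0,"rx":0,"ry":0,"rz":0}]'
python3 - <<'E'
from h import *
import pickle
c=shot("wrist");pickle.dump(c,open("w2.pkl","wb"));print(c["xyz"],proj(c,[.547,.0275,.058]))
cv2.imwrite("pics/w2.png",cv2.resize(c["color"][60:240,130:530,::-1],None,fx=2,fy=2,interpolation=3))
E
```

```text
clock: 7.32
tcp_pos: [0.5458, -0.0055, 0.1471]
ee_rot: [-180.0, 0.2, -3.0]
force: [-0.4, 0.4, 0.2]
finger_gap: 0.0588
finger_force: 0.0
clock: 7.95
tcp_pos: [0.5043, 0.0513, 0.2694]
ee_rot: [180.0, -0.2, -2.9]
force: [0.1, -0.6, -0.7]
finger_gap: 0.0858
finger_force: 0.0
[0.57666692 0.04694102 0.38986123] [301.33958633 137.9807675 ]
```

View pics/w2.png

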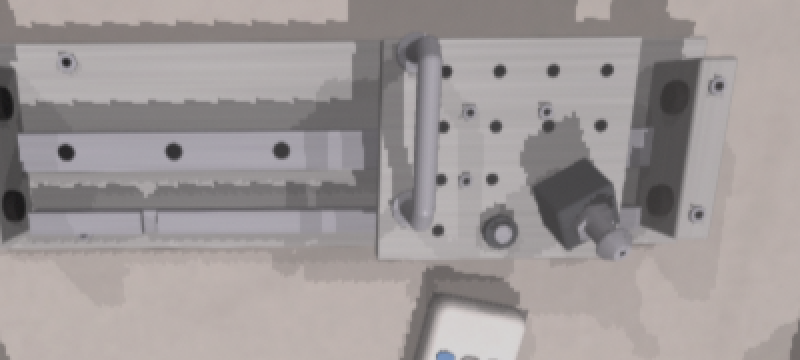

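The carriage sits about 20 mm before the right stop, which matches 0.18. The nipple tip shows at crop (617,252), full-frame (438.5,186). I'll take a view from over the nipple to triangulate.

```bash
python3 -m creep '[{"grip":0,"tx":-0.5,"ty":1,"tz":0,"rx":0,"ry":0,"rz":0},{"grip":0,"tx":-0.5,"ty":1,"tz":0,"rx":0,"ry":0,"rz":0},{"grip":0,"tx":-0.5,"ty":1,"tz":0,"rx":0,"ry":0,"rz":0},{"grip":0,"tx":-0.5,"ty":1,"tz":0,"rx":0,"ry":0,"rz":0},{"grip":0,"tx":-0.4,"ty":1,"tz":0,"rx":0,"ry":0,"rz":0}]'
python3 -m creep '[{"grip":0,"tx":0,"ty":0,"tz":0,"rx":0,"ry":0,"rz":0}]'
python3 - <<'E'
from h import *
import pickle
c=shot("wrist");pickle.dump(c,open("w3.pkl","wb"));w2=pickle.load(open("w2.pkl","rb"))
x=plane(w2,(438.5,186),.104);p=proj(c,x);print(x,p,c["xyz"])
u,v=[int(max(0,k-50)) for k in p]
b=cv2.resize(c["color"][v:v+100,u:u+130,::-1],None,fx=6,fy=6,interpolation=3);cv2.imwrite("pics/w3.png",b);print(u,v)
E
```

```text
clock: 8.62
tcp_pos: [0.4237, -0.0964, 0.2661]
ee_rot: [-180.0, 0.1, -3.0]
force: [0.6, 0.2, -0.4]
finger_gap: 0.0858
finger_force: 0.0
clock: 8.75
tcp_pos: [0.4239, -0.0968, 0.2662]
ee_rot: [-180.0, 0.1, -3.2]
force: [0.1, 0.3, -0.8]
finger_gap: 0.0858
finger_force: 0.0
[ 0.50452324 -0.08605415  0.104     ] [259.55429725  95.65525389] [ 0.49701664 -0.10167994  0.38624089]
209 45
```

View pics/w3.png

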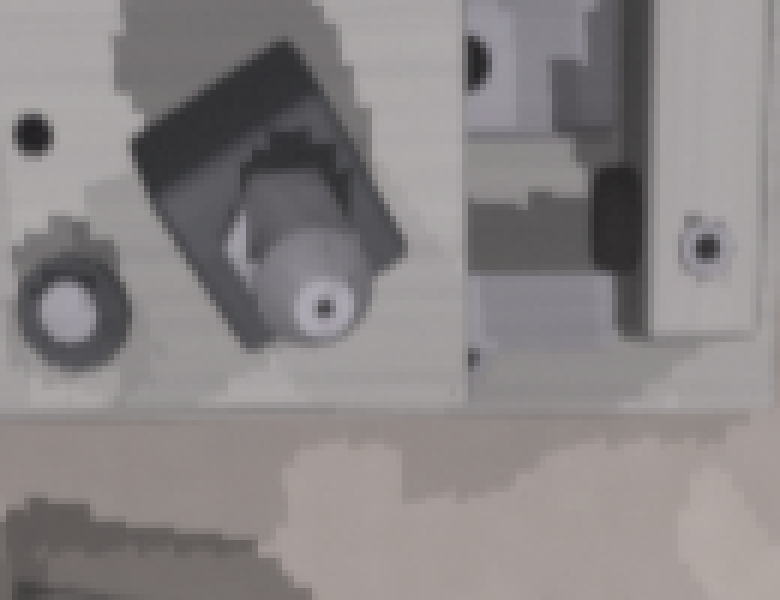

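The tip face is clear at crop (324,307), full-frame (262.6,95.7). I'll triangulate it and move over toward the gun.

```bash
python3 -m creep '[{"grip":0,"tx":-0.4,"ty":-0.97,"tz":-0.4,"rx":0,"ry":0,"rz":0},{"grip":0,"tx":-0.4,"ty":-0.97,"tz":-0.4,"rx":0,"ry":0,"rz":0},{"grip":0,"tx":-0.4,"ty":-0.97,"tz":-0.4,"rx":0,"ry":0,"rz":0},{"grip":0,"tx":-0.4,"ty":-0.97,"tz":-0.4,"rx":0,"ry":0,"rz":0},{"grip":0,"tx":-0.4,"ty":-0.97,"tz":-0.2,"rx":0,"ry":0,"rz":0}]'
python3 -m creep '[{"grip":0,"tx":-0.4,"ty":-0.97,"tz":0,"rx":0,"ry":0,"rz":0},{"grip":0,"tx":-0.4,"ty":-0.97,"tz":0,"rx":0,"ry":0,"rz":0},{"grip":0,"tx":-0.4,"ty":-0.97,"tz":0,"rx":0,"ry":0,"rz":0},{"grip":0,"tx":-0.4,"ty":-0.97,"tz":0,"rx":0,"ry":0,"rz":0},{"grip":0,"tx":-0.4,"ty":-0.97,"tz":0,"rx":0,"ry":0,"rz":0}]'
python3 -m creep '[{"grip":0,"tx":0,"ty":0,"tz":0,"rx":0,"ry":0,"rz":0}]'
python3 -c "
from h import *
import pickle
pickle.dump(shot('wrist'),open('g1.pkl','wb'))"
python3 -m creep '[{"grip":0,"tx":0.1,"ty":-0.9,"tz":0,"rx":0,"ry":0,"rz":0},{"grip":0,"tx":0.1,"ty":-0.9,"tz":0,"rx":0,"ry":0,"rz":0},{"grip":0,"tx":0.2,"ty":-0.6,"tz":0,"rx":0,"ry":0,"rz":0},{"grip":0,"tx":0,"ty":0,"tz":0,"rx":0,"ry":0,"rz":0}]'
python3 - <<'E'
from h import *
import pickle
np.set_printoptions(precision=4,suppress=True)
L=lambda n:pickle.load(open(n+".pkl","rb"))
w2,w3,g1=L("w2"),L("w3"),L("g1");print("nip",tri((w2,(439.25,186.25)),(w3,(262.6,95.75))),plane(w3,(262.6,95.75),.104),plane(w2,(439.25,186.25),.104))
g2=shot("wrist");pickle.dump(g2,open("g2.pkl","wb"))
ims=[]
for g in(g1,g2):
    p=proj(g,[.3705,.2725,.187]);u,v=[int(max(0,k-50)) for k in p]
    print(p,u,v,g["color"].shape);m=g["color"][v:v+100,u:u+100,::-1];m=cv2.copyMakeBorder(m,0,100-m.shape[0],0,100-m.shape[1],0)
    ims.append(cv2.resize(m,(400,400),interpolation=3))
cv2.imwrite("pics/g12.png",np.hstack(ims))
E
```

```text
clock: 9.43
tcp_pos: [0.372, 0.0548, 0.3214]
ee_rot: [-180.0, 0.0, -2.9]
force: [0.3, -0.0, -0.1]
finger_gap: 0.0851
finger_force: 0.0
clock: 10.05
tcp_pos: [0.3193, 0.2032, 0.3208]
ee_rot: [180.0, 0.1, -2.9]
force: [0.4, -0.4, -0.3]
finger_gap: 0.0854
finger_force: 0.0
clock: 10.18
tcp_pos: [0.3191, 0.2034, 0.3209]
ee_rot: [180.0, 0.1, -2.8]
force: [0.4, -0.5, 0.3]
finger_gap: 0.0854
finger_force: 0.0
clock: 10.72
tcp_pos: [0.3362, 0.2733, 0.3209]
ee_rot: [180.0, 0.0, -2.9]
force: [-0.1, 0.1, 0.3]
finger_gap: 0.0856
finger_force: 0.0
nip (array([ 0.504 , -0.0881,  0.1014]), [np.float64(0.0004333373640991105), np.float64(0.00043333736409900854)]) [ 0.5043 -0.0884  0.104 ] [ 0.5043 -0.0867  0.104 ]
[181.2725 140.6319] 131 90 (420, 560, 3)
[277.2154 159.3592] 227 109 (420, 560, 3)
```

View pics/g12.png

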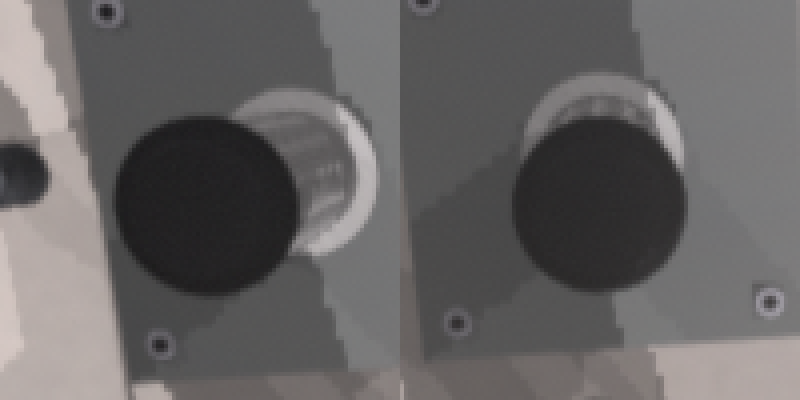

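Cap circle centres are (182.4,141.1) and (276.6,159.6) in the two full frames. The collar is concentric with the hole.

Run:
```python
from h import *
import pickle
np.set_printoptions(precision=4,suppress=True)
L=lambda n:pickle.load(open(n+".pkl","rb"))
g1,g2=L("g1"),L("g2")
x,r=tri((g1,(182.4,141.1)),(g2,(276.6,159.6)));print("cap",x,r,plane(g1,(182.4,141.1),.19),plane(g2,(276.6,159.6),.19))
print("collar",plane(g1,(131+73,90+43),.104),plane(g2,(227+50.5,109+37),.104))
s=ctrl.sense();print(s["joints"])
print(togo([.371,.2725,.155],[180,0,-3]))
```

```text
cap [0.3697 0.273  0.1824] [np.float64(4.134981874196361e-05), np.float64(4.13498187419987e-05)] [0.3704 0.2709 0.19  ] [0.3708 0.2729 0.19  ]
collar [0.3696 0.2735 0.104 ] [0.3709 0.2727 0.104 ]
[ 23.3256   7.1619  83.404   -0.0158  89.4895 116.2898]
('shift', array([ 1.171, -0.056,  5.534]), 'turn', array([0.001, 0.001, 0.001]))
```

```bash
python3 -m creep '[{"grip":0,"tx":0.6,"ty":-0.05,"tz":0.5,"rx":0,"ry":0,"rz":0},{"grip":0,"tx":0.55,"ty":0,"tz":0.6,"rx":0,"ry":0,"rz":0},{"grip":0,"tx":0,"ty":0,"tz":0.9,"rx":0,"ry":0,"rz":0},{"grip":0,"tx":0,"ty":0,"tz":1,"rx":0,"ry":0,"rz":0},{"grip":0,"tx":0,"ty":0,"tz":1,"rx":0,"ry":0,"rz":0}]'
python3 -m creep '[{"grip":0,"tx":0,"ty":0,"tz":1,"rx":0,"ry":0,"rz":0},{"grip":0,"tx":0,"ty":0,"tz":0.53,"rx":0,"ry":0,"rz":0},{"grip":0,"tx":0,"ty":0,"tz":0,"rx":0,"ry":0,"rz":0},{"grip":0.5,"tx":0,"ty":0,"tz":0,"rx":0,"ry":0,"rz":0},{"grip":0.5,"tx":0,"ty":0,"tz":0,"rx":0,"ry":0,"rz":0}]'
python3 -m creep '[{"grip":1,"tx":0,"ty":0,"tz":0,"rx":0,"ry":0,"rz":0},{"grip":1,"tx":0,"ty":0,"tz":0,"rx":0,"ry":0,"rz":0},{"grip":1,"tx":0,"ty":0,"tz":0,"rx":0,"ry":0,"rz":0},{"grip":1,"tx":0,"ty":0,"tz":0,"rx":0,"ry":0,"rz":0}]' 110
```

```text
clock: 11.4
tcp_pos: [0.3709, 0.2718, 0.1996]
ee_rot: [180.0, 0.0, -3.0]
force: [0.5, -0.1, 0.3]
finger_gap: 0.0855
finger_force: 0.0
clock: 12.02
tcp_pos: [0.3707, 0.2727, 0.1561]
ee_rot: [-180.0, -0.1, -3.0]
force: [0.8, 0.5, -0.1]
finger_gap: 0.0516
finger_force: 0.0
clock: 12.52
tcp_pos: [0.3705, 0.2731, 0.1562]
ee_rot: [-179.9, -0.1, -3.0]
force: [-1.1, 1.3, 5.9]
finger_gap: 0.0279
finger_force: 107.7
```

```bash
python3 -m creep '[{"grip":1,"tx":0,"ty":0,"tz":-0.5,"rx":0,"ry":0,"rz":0},{"grip":1,"tx":0,"ty":0,"tz":-1,"rx":0,"ry":0,"rz":0},{"grip":1,"tx":0,"ty":0,"tz":-1,"rx":0,"ry":0,"rz":0},{"grip":1,"tx":0,"ty":0,"tz":-1,"rx":0,"ry":0,"rz":0},{"grip":1,"tx":0,"ty":0,"tz":-1,"rx":0,"ry":0,"rz":0}]'
python3 -m creep '[{"grip":1,"tx":0,"ty":0,"tz":-0.4,"rx":0,"ry":0,"rz":0},{"grip":1,"tx":0,"ty":0,"tz":0,"rx":0,"ry":0,"rz":0}]'
cat >> h.py <<'E'
TIP=np.array([.504,-.0880,.103]);SY=-2.7
N=R.from_euler("z",SY,degrees=True).apply([-.433,-.25,.866]);N/=np.linalg.norm(N)
R0=R.from_euler("xyz",[180,0,-3],degrees=True)
ax=np.cross([0,0,-1],-N);RF=R.from_rotvec(ax/np.linalg.norm(ax)*np.arccos(N[2]))*R0
E
python3 - <<'E'
from h import *
p=TIP+.175*N;print(N,p,RF.as_euler("xyz",degrees=True));print(togo(p,Rm=RF),togo([p[0],p[1],.30],Rm=R0))
E
```

```text
clock: 13.15
tcp_pos: [0.3698, 0.2725, 0.2909]
ee_rot: [180.0, 0.1, -3.0]
force: [0.7, -0.8, -4.0]
finger_gap: 0.0282
finger_force: 108.5
clock: 13.4
tcp_pos: [0.3701, 0.2727, 0.3021]
ee_rot: [180.0, 0.0, -3.0]
force: [-0.1, -0.6, -3.9]
finger_gap: 0.0284
finger_force: 108.5
[-0.44430815 -0.22933168  0.86602382] [ 0.42624607 -0.12813304  0.25455417] [-163.75928389  -25.57530085   -6.70970301]
('shift', array([ 2.563, 13.244,  1.588]), 'turn', array([0.252, 0.432, 0.   ])) ('shift', array([ 2.563, 13.245,  0.073]), 'turn', array([0., 0., 0.]))
```

```bash
python3 -m creep '[{"grip":1,"tx":0.1,"ty":0.5,"tz":0,"rx":0,"ry":0,"rz":0},{"grip":1,"tx":0.18,"ty":0.95,"tz":0,"rx":0,"ry":0,"rz":0},{"grip":1,"tx":0.18,"ty":0.95,"tz":0,"rx":0,"ry":0,"rz":0},{"grip":1,"tx":0.18,"ty":0.95,"tz":0,"rx":0,"ry":0,"rz":0},{"grip":1,"tx":0.18,"ty":0.95,"tz":0,"rx":0,"ry":0,"rz":0}]'
python3 -m creep '[{"grip":1,"tx":0.18,"ty":0.95,"tz":0,"rx":0,"ry":0,"rz":0},{"grip":1,"tx":0.18,"ty":0.95,"tz":0,"rx":0,"ry":0,"rz":0},{"grip":1,"tx":0.18,"ty":0.95,"tz":0,"rx":0,"ry":0,"rz":0},{"grip":1,"tx":0.18,"ty":0.95,"tz":0,"rx":0,"ry":0,"rz":0},{"grip":1,"tx":0.18,"ty":0.95,"tz":0,"rx":0,"ry":0,"rz":0}]'
python3 -m creep '[{"grip":1,"tx":0.18,"ty":0.95,"tz":0,"rx":0,"ry":0,"rz":0},{"grip":1,"tx":0.18,"ty":0.95,"tz":0,"rx":0,"ry":0,"rz":0},{"grip":1,"tx":0.18,"ty":0.95,"tz":0,"rx":0,"ry":0,"rz":0},{"grip":1,"tx":0.18,"ty":0.95,"tz":0,"rx":0,"ry":0,"rz":0},{"grip":1,"tx":0.1,"ty":0.4,"tz":0,"rx":0,"ry":0,"rz":0}]'
python3 -m creep '[{"grip":1,"tx":0,"ty":0,"tz":0,"rx":0.063,"ry":0.108,"rz":0},{"grip":1,"tx":0,"ty":0,"tz":0,"rx":0.063,"ry":0.108,"rz":0},{"grip":1,"tx":0,"ty":0,"tz":0,"rx":0.063,"ry":0.108,"rz":0},{"grip":1,"tx":0,"ty":0,"tz":0,"rx":0.063,"ry":0.108,"rz":0},{"grip":1,"tx":0,"ty":0,"tz":0,"rx":0,"ry":0,"rz":0}]'
python3 - <<'E'
from h import *
import pickle
print(togo(TIP+.175*N,Rm=RF),ctrl.sense()["joints"])
c=shot("wrist","w5.png");t=shot("top");s=shot("scene")
pickle.dump((c,t,s),open("p5.pkl","wb"))
print([proj(k,TIP).round(1) for k in(c,t,s)])
E
```

```text
clock: 14.02
tcp_pos: [0.3877, 0.1409, 0.3014]
ee_rot: [180.0, 0.1, -3.0]
force: [-0.3, 0.7, -3.1]
finger_gap: 0.0284
finger_force: 108.8
clock: 14.65
tcp_pos: [0.407, -0.0027, 0.3014]
ee_rot: [-180.0, 0.1, -3.0]
force: [0.4, 0.4, -3.3]
finger_gap: 0.0281
finger_force: 108.8
clock: 15.28
tcp_pos: [0.4251, -0.1297, 0.3014]
ee_rot: [-179.9, 0.1, -3.1]
force: [-0.3, 0.8, -3.2]
finger_gap: 0.0281
finger_force: 109.0
clock: 15.9
tcp_pos: [0.4244, -0.1284, 0.3016]
ee_rot: [-163.7, -25.4, -6.8]
force: [-0.0, -0.5, -3.1]
finger_gap: 0.0282
finger_force: 109.1
('shift', array([-0.618,  0.387,  1.389]), 'turn', array([ 0.001,  0.002, -0.003])) [-48.25922319   2.24183868  97.52710724  30.07292242  74.39345902
  38.13003208]
[array([290.1, 198.2]), array([312.3, 191.1]), array([302.1, 200.2])]
```

View pics/w5.png

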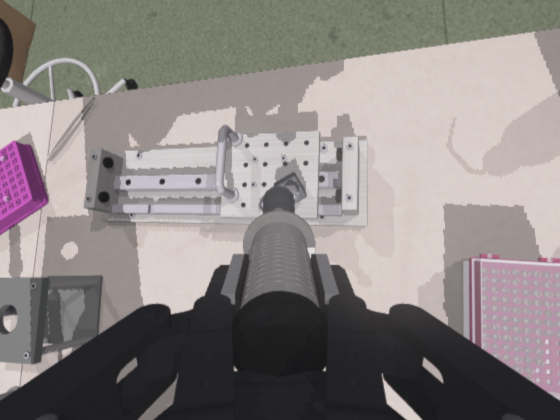

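The wrist view shows the gun held straight, with its coupler at about (279,197) pointing at the nipple block (290,190). I'll check numerically how straight the gun sits in the hand.

Run:
```python
from h import *
import pickle
np.set_printoptions(precision=1,suppress=True)
c,t,_=pickle.load(open("p5.pkl","rb"))
s=ctrl.sense();Rt=R.from_euler("xyz",s["ee_rot"],degrees=True)
def ring(d,r,x=0):
    a=np.linspace(0,2*np.pi,73);P=s["tcp_pos"]+Rt.apply(np.c_[r*np.cos(a)+x,r*np.sin(a),0*a+d]);return np.array([proj(c,p) for p in P])
for nm,d,r in(("mouth",.145,.0135),("collar-front",.056,.020),("collarback",.052,.02)):
    q=ring(d,r);print(nm,q.min(0),q.max(0))
g=c["color"].max(2).astype(int)
for v in range(182,214,3):print(v,g[v,258:302:2])
print("collar rows",[(int(v),int(g[v,279])) for v in range(200,232,2)])
for v in(230,240):print(v,g[v,238:322:2])
```

```text
mouth [261.3 181.4] [294.8 213.7]
collar-front [241.4 204.8] [313.3 271.8]
collarback [240.6 206.9] [314.  275.1]
182 [200 201 178 124 192 212 211 210 182  92  81  84  99 120  94  88  87  87
  91  97 107 110]
185 [201 201 117  84 184 211 210 203  96  86 104 118 129 122 110 112 114 118
 113  88  96 102]
188 [199 205 210 207 211 205 136  89  85  85  85  85  84  86  98 133 141 137
 138 111  95 130]
191 [201 209 212 210 136  82  82  81  83  83  83  84  81  82  80  83 114 152
 153 137 113 130]
194 [203 213 213 159  79  79  81  83  84  85  86  86  85  83  81  79  79  94
 157 150 158 130]
197 [199 192 143  80  78  81  85  87  86  85  87  88  86  85  84  81  78  80
 204 151 138 130]
200 [200 136 103  76  81  82  83  85  86  87  86  86  85  86  83  82  80  77
  99 142 127 155]
203 [184 119 168  78  80  80  83  82  82  83  83  84  83  81  81  80  80  79
 106 171 176 181]
206 [173 114 159  76  76  78  81  84  84  84  86  86  84  84  85  78  79  78
 123 176 186 198]
209 [183 160 103  80  78  81  83  85 104 117 120 118 111  88  86  85  77  76
 105 188 200 200]
212 [201 200 177  86 101 113 128 133 135 138 140 139 134 134 133 125 113  95
 125 198 198 199]
collar rows [(200, 86), (202, 83), (204, 85), (206, 86), (208, 113), (210, 122), (212, 139), (214, 141), (216, 142), (218, 140), (220, 139), (222, 127), (224, 126), (226, 125), (228, 124), (230, 124)]
230 [179 181 182 181 155 138 137 136 135 135 121 115 117 119 120 123 123 124
 125 126 125 124 125 127 126 124 122 120 118 117 114 126 138 138 139 139
 136 170 182 181 181 181]
240 [195 199 191 134 135 138 136 121 106 111 113 118 119 131 125 124 121 124
 124 131 135 129 126 126 126 123 122 128 124 116 116 112 109 108 131 133
 135 136 148 204 204 204]
```

Both offsets fit the gun being pivoted about 1.7° about tool y at the grasp point: collar -1.6 mm, coupler about -4.4 mm. I'll correct with ry=+0.029 and come onto the nipple axis.

```bash
python3 -m creep '[{"grip":1,"tx":-0.3,"ty":0.2,"tz":0.4,"rx":0,"ry":0.029,"rz":0},{"grip":1,"tx":-0.32,"ty":0.19,"tz":0.4,"rx":0,"ry":0,"rz":0},{"grip":1,"tx":0,"ty":0,"tz":0.5,"rx":0,"ry":0,"rz":0},{"grip":1,"tx":0,"ty":0,"tz":0,"rx":0,"ry":0,"rz":0}]'
cat >> h.py <<'E'
RG=RF*R.from_euler("y",1.74,degrees=True)
def where():
    s=ctrl.sense();v=s["tcp_pos"]-TIP;a=v@N;f=R.from_euler("xyz",s["ee_rot"],degrees=True).inv()
    print("axial mm %.1f"%(a*1e3),"lat(tool) mm",(f.apply(v-a*N)*1e3).round(1),"Faxial %.1f"%(s["force"]@N),"Ftool",f.apply(s["force"]).round(1),"ang off",np.round((f*RG).as_rotvec(degrees=True),2))
E
python3 - <<'E'
from h import *
where();print(togo(TIP+.155*N,Rm=RG))
c=shot("wrist");g=c["color"].max(2).astype(int)
s=ctrl.sense();q=proj(c,s["tcp_pos"]-.145*N);print("mouth pred",q);u,v=q.astype(int)
m=(g[v-25:v+25,u-30:u+30]<95).astype(np.uint8);print("dark cols",[(int(r+v-25),int(np.flatnonzero(m[r])[0]+u-30),int(np.flatnonzero(m[r])[-1]+u-30)) for r in range(0,50,4) if m[r].any()])
E
```

```text
clock: 16.55
tcp_pos: [0.4273, -0.1282, 0.257]
ee_rot: [-163.5, -27.1, -7.2]
force: [-0.3, -0.5, -3.4]
finger_gap: 0.028
finger_force: 109.0
axial mm 176.7 lat(tool) mm [ 2.  -0.6  0.1] Faxial -2.7 Ftool [-1.8  1.4  2.7] ang off [-0.08  0.15  0.03]
('shift', array([-0.088,  0.02 ,  0.72 ]), 'turn', array([-0.001,  0.002,  0.001]))
mouth pred [279.01397028 204.1657786 ]
dark cols [(179, 269, 290), (183, 251, 293), (187, 273, 295), (191, 267, 297), (195, 265, 292), (199, 263, 293), (203, 260, 293), (207, 261, 293), (211, 263, 293)]
```

```bash
python3 -m creep '[{"grip":1,"tx":-0.07,"ty":0.02,"tz":0.3,"rx":0,"ry":0,"rz":0},{"grip":1,"tx":-0.02,"ty":0,"tz":0.42,"rx":0,"ry":0,"rz":0},{"grip":1,"tx":0,"ty":0,"tz":0,"rx":0,"ry":0,"rz":0}]'; python3 -c "from h import *;where()"
python3 -m creep '[{"grip":1,"tx":-0.006,"ty":0,"tz":0.2,"rx":0,"ry":0,"rz":0},{"grip":1,"tx":0,"ty":0,"tz":0,"rx":0,"ry":0,"rz":0}]'; python3 -c "from h import *;where()"
python3 -m creep '[{"grip":1,"tx":-0.006,"ty":0,"tz":0.2,"rx":0,"ry":0,"rz":0},{"grip":1,"tx":0,"ty":0,"tz":0,"rx":0,"ry":0,"rz":0}]'; python3 -c "
from h import *;where()
c=shot('wrist');t=shot('scene');a=c['color'][110:260,180:380,::-1];u,v=proj(t,TIP).astype(int);b=t['color'][v-60:v+30,u-50:u+70,::-1]
cv2.imwrite('pics/w6.png',np.hstack([cv2.resize(a,(400,300)),cv2.resize(b,(400,300))]))"
```

```text
clock: 16.98
tcp_pos: [0.4351, -0.1236, 0.2372]
ee_rot: [-163.5, -27.2, -7.2]
force: [-0.0, -0.4, -3.3]
finger_gap: 0.0285
finger_force: 109.0
axial mm 155.0 lat(tool) mm [-0.1  0.1 -0. ] Faxial -2.7 Ftool [-1.5  1.2  2.7] ang off [-0.07  0.08 -0.  ]
clock: 17.23
tcp_pos: [0.4378, -0.1225, 0.2326]
ee_rot: [-163.5, -27.2, -7.2]
force: [-0.2, -0.2, -3.6]
finger_gap: 0.0284
finger_force: 109.0
axial mm 149.6 lat(tool) mm [0.3 0.2 0. ] Faxial -2.9 Ftool [-1.8  1.1  2.9] ang off [-0.02  0.01  0.02]
clock: 17.48
tcp_pos: [0.4404, -0.1212, 0.2274]
ee_rot: [-163.5, -27.2, -7.2]
force: [-1.2, 0.1, -3.3]
finger_gap: 0.0286
finger_force: 109.0
axial mm 143.5 lat(tool) mm [0.3 0.2 0. ] Faxial -2.4 Ftool [-2.6  0.7  2.3] ang off [-0.02  0.02  0.02]
```

```bash
for i in 1; do :; done
python3 -m creep '[{"grip":1,"tx":-0.003,"ty":0,"tz":0.08,"rx":0,"ry":0,"rz":0},{"grip":1,"tx":0,"ty":0,"tz":0,"rx":0,"ry":0,"rz":0}]' >/dev/null; python3 -c "from h import *;where()"
python3 -m creep '[{"grip":1,"tx":-0.003,"ty":0,"tz":0.08,"rx":0,"ry":0,"rz":0},{"grip":1,"tx":0,"ty":0,"tz":0,"rx":0,"ry":0,"rz":0}]' >/dev/null; python3 -c "from h import *;where()"
python3 -m creep '[{"grip":1,"tx":-0.003,"ty":0,"tz":0.08,"rx":0,"ry":0,"rz":0},{"grip":1,"tx":0,"ty":0,"tz":0,"rx":0,"ry":0,"rz":0}]' >/dev/null; python3 -c "from h import *;where()"
```

```text
axial mm 141.4 lat(tool) mm [0.3 0.3 0. ] Faxial -3.0 Ftool [-1.7  0.2  2.9] ang off [-0.   -0.01  0.02]
axial mm 138.9 lat(tool) mm [0.1 0.3 0. ] Faxial -3.3 Ftool [-2.7  2.   3.2] ang off [0.   0.03 0.03]
axial mm 136.5 lat(tool) mm [0.  0.1 0. ] Faxial -0.5 Ftool [-4.6  1.8  0.4] ang off [-0.02  0.03  0.03]
```

```bash
python3 -m creep '[{"grip":1,"tx":-0.03,"ty":0,"tz":0.05,"rx":0,"ry":0,"rz":0},{"grip":1,"tx":0,"ty":0,"tz":0,"rx":0,"ry":0,"rz":0}]' >/dev/null; python3 -c "from h import *;where()"
python3 -m creep '[{"grip":1,"tx":-0.003,"ty":0,"tz":0.06,"rx":0,"ry":0,"rz":0},{"grip":1,"tx":0,"ty":0,"tz":0,"rx":0,"ry":0,"rz":0}]' >/dev/null; python3 -c "from h import *;where()"
```

```text
axial mm 135.0 lat(tool) mm [-0.7  0.3 -0. ] Faxial -1.6 Ftool [-5.   2.2  1.4] ang off [-0.    0.01  0.01]
axial mm 133.0 lat(tool) mm [-0.7  0.2 -0. ] Faxial -4.8 Ftool [-3.   0.9  4.7] ang off [-0.03  0.   -0.  ]
```

View pics/w6.png

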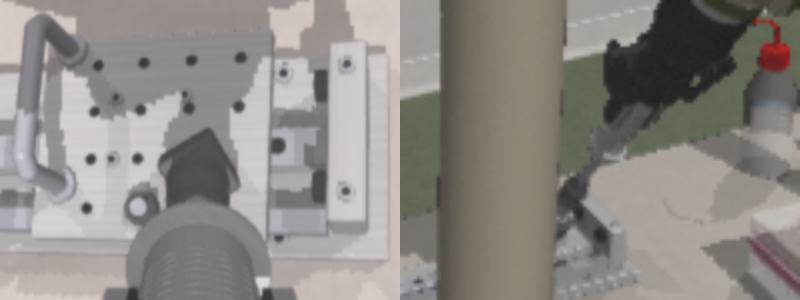

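The wrist view shows the coupler (left picture, about (198,190)) right in line with the nipple block, and the scene view shows the gun leaning onto it. The axial force flipped to a pull, which suggests the coupler snapped on. I'll keep pressing.

```bash
python3 -m creep '[{"grip":1,"tx":-0.003,"ty":0,"tz":0.06,"rx":0,"ry":0,"rz":0},{"grip":1,"tx":0,"ty":0,"tz":0,"rx":0,"ry":0,"rz":0}]' 120 >/dev/null; python3 -c "from h import *;where()"
python3 -m creep '[{"grip":1,"tx":-0.003,"ty":0,"tz":0.06,"rx":0,"ry":0,"rz":0},{"grip":1,"tx":0,"ty":0,"tz":0,"rx":0,"ry":0,"rz":0}]' >/dev/null; python3 -c "from h import *;where()"
python3 -m creep '[{"grip":1,"tx":-0.003,"ty":0,"tz":0.06,"rx":0,"ry":0,"rz":0},{"grip":1,"tx":0,"ty":0,"tz":0,"rx":0,"ry":0,"rz":0}]' >/dev/null; python3 -c "from h import *;where()"
python3 -m creep '[{"grip":1,"tx":-0.003,"ty":0,"tz":0.06,"rx":0,"ry":0,"rz":0},{"grip":1,"tx":0,"ty":0,"tz":0,"rx":0,"ry":0,"rz":0}]' >/dev/null; python3 -c "from h import *;where()"
```

```text
axial mm 131.1 lat(tool) mm [-0.8  0.1 -0. ] Faxial -7.8 Ftool [-2.1  1.3  7.7] ang off [-0.04  0.02  0.  ]
axial mm 129.5 lat(tool) mm [-0.8  0.2 -0. ] Faxial -7.3 Ftool [-2.6  0.7  7.2] ang off [-0.02  0.01  0.02]
axial mm 128.3 lat(tool) mm [-0.4  0.3 -0. ] Faxial 1.7 Ftool [-4.1  0.4 -1.9] ang off [ 0.03 -0.04  0.06]
axial mm 126.7 lat(tool) mm [-0.3  0.3 -0. ] Faxial 6.8 Ftool [-4.5  0.2 -6.9] ang off [ 0.04 -0.06  0.07]
```

Snapped on: the pull turned into a seat at about 128 mm axial, and 9 N net at about 127. Now the 11 mm stroke.

```bash
python3 -m creep '[{"grip":1,"tx":-0.003,"ty":0,"tz":0.08,"rx":0,"ry":0,"rz":0},{"grip":1,"tx":-0.003,"ty":0,"tz":0.08,"rx":0,"ry":0,"rz":0},{"grip":1,"tx":0,"ty":0,"tz":0,"rx":0,"ry":0,"rz":0}]' >/dev/null; python3 -c "from h import *;where()"
python3 -m creep '[{"grip":1,"tx":-0.003,"ty":0,"tz":0.08,"rx":0,"ry":0,"rz":0},{"grip":1,"tx":-0.003,"ty":0,"tz":0.08,"rx":0,"ry":0,"rz":0},{"grip":1,"tx":0,"ty":0,"tz":0,"rx":0,"ry":0,"rz":0}]' ; python3 -c "from h import *;where()"
```

```text
axial mm 122.0 lat(tool) mm [-0.3  0.3 -0. ] Faxial 9.5 Ftool [-4.2  0.2 -9.7] ang off [ 0.04 -0.07  0.08]
clock: 20.58
tcp_pos: [0.4517, -0.1152, 0.2044]
ee_rot: [-163.6, -27.4, -7.2]
force: [-10.1, -1.0, 7.4]
finger_gap: 0.028
finger_force: 119.3
axial mm 117.3 lat(tool) mm [-0.2  0.3 -0. ] Faxial 11.1 Ftool [ -5.4  -0.9 -11.3] ang off [ 0.04 -0.09  0.08]
```

```bash
python3 -m creep '[{"grip":1,"tx":-0.002,"ty":0,"tz":0.06,"rx":0,"ry":0,"rz":0},{"grip":1,"tx":0,"ty":0,"tz":0,"rx":0,"ry":0,"rz":0},{"grip":1,"tx":0,"ty":0,"tz":0,"rx":0,"ry":0,"rz":0},{"grip":1,"tx":0,"ty":0,"tz":0,"rx":0,"ry":0,"rz":0}]'
python3 - <<'E'
from h import *
where();c=shot("wrist")
# carriage / gun checks: barrel collar front vs coupler in image
print("stop->plate: tip px",proj(c,TIP))
m=c["color"][70:300,130:430,::-1];cv2.imwrite("pics/w7.png",cv2.resize(m,None,fx=2.5,fy=2.5,interpolation=3))
E
```

```text
clock: 21.08
tcp_pos: [0.4525, -0.1148, 0.203]
ee_rot: [-163.6, -27.4, -7.2]
force: [-9.6, -1.4, 8.5]
finger_gap: 0.028
finger_force: 119.4
axial mm 115.7 lat(tool) mm [-0.2  0.3 -0. ] Faxial 12.0 Ftool [ -4.4  -0.9 -12.1] ang off [ 0.05 -0.1   0.09]
stop->plate: tip px [277.9657734  214.98895181]
```

View pics/w7.png

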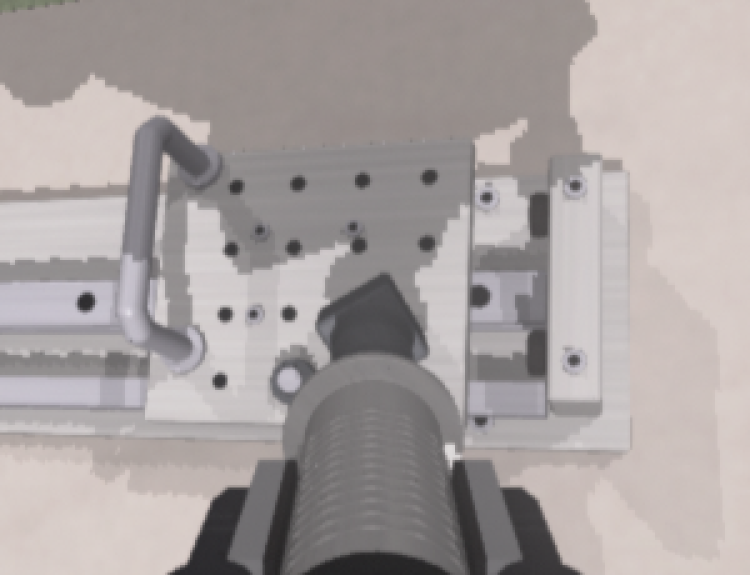

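The carriage is still about 20 mm short of its stop. The coupler sits on the nipple behind the collar, at crop (375,340). Net axial push is about 14.7 N, with roughly 11.6 mm of travel since the spring began to yield.

```bash
python3 -c "from station import ctrl;print(ctrl.finish_job())"
```

```text
the job is handed in; nothing more can be done
None
```

The job is handed in at about 21 s on the robot's clock, verdict not shown: carriage in the service notch, coupler snapped onto the nipple, nose pressed in about 11.6 mm by arm travel (about 14.7 N axial push), gun still held, and no contact with the bystanders noticed (their final positions were not measured).

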